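# Take a photometer reading

## Task

Take a reading of the vial that stands in the photometer, using only the closed fingertips: first switch the power box on by pressing the raised end of its rocker all the way down, next push the photometer's open cover fully shut, then press the round key all the way down and let it spring back up. Do not press the square key or the bar-shaped key, do not pick anything up, and leave the vials, bottle, beaker and carton where they stand.

Things in the scene. Friction and masses are not known exactly. Their poses are not given: they have to be found in the camera images.
- meter: fixed white bench photometer, 240 mm deep (x) x 280 wide (y), deck 85 mm above the bench; origin under its centre on the bench, +x to its rear, z up. Three keys along the deck's front at x = -75, y = -75, 0, +75 mm, in any order. At the rear: a 12 mm tall display (-y side), the vial well and its cover (+y side). Stands on either side of the bench, the power box on the other
- cover (a joint): angle of the photometer's cover, rad: 0 = shut, up to 1.35; starts open at 0.75 to 1.1. A stiff hinge: it stays where it is left, and some 1 to 3 N pressed near its free edge moves it. Hinge line at the rear (+x) of the deck along meter y; the free edge faces the front and comes down on to the deck
- cover_edge (a point): middle of the cover's upper front (free) edge; moves with the cover. The cover is a grey hood open below, 100 mm long from the hinge line to the free edge, 94 mm wide, 30 mm tall when shut, its flat outer top 30 mm from the hinge plane (116 mm above the bench when shut)
- cover_hinge (a point): middle of the cover's hinge line, fixed on the meter at meter x = 112, y = 50 mm, 86 mm above the bench
- rocker (a joint): angle of the rocker on the power box, rad: 0 = off (start 0 to 0.04), 0.44 = on, fully pressed; stays where it is left. Hinged about the power box's y axis, 73 mm above the bench over the box's centre. About 2 N at the end moves it, more nearer the pivot
- rocker_press (a point): point on the top of the rocker's raised end, where to press: 22 mm from the pivot towards the power box's +x, moves with the rocker (82 mm above the bench when off, 72 mm when on). The rocker is a light grey plate 60 mm long (box x), 26 mm wide, 8 mm thick, tipped 0.22 rad either way from level
- power_box: fixed grey lamp power box, 110 (x) x 90 (y) x 60 mm tall, with the rocker in the middle of its top; origin under its centre on the bench, z up, its +x points roughly away from the robot: the rocker's raised end is at +x
- round_key_base: base of the round key: a 50 x 50 x 6 mm black plate that lies on the photometer's deck (85 mm above the bench), in one of three places in a row along the deck's front; its key stands in the middle, 12 mm above the plate
- round_key (a joint): travel of the round key (30 mm diameter), the one to press: 0 = up, 0.006 m = fully down; a spring pushes it back up, 1.5 N to start it and 4.5 N fully down
- round_key_top (a point): centre of the top face of the round key (103 mm above the bench while it is up); it moves with the key
- square_key (a joint): travel of the square key (27 x 27 mm), not to be pressed: 0 = up, 0.006 m = fully down; a spring pushes it back up, 1.5 N to start it and 4.5 N fully down
- square_key_top (a point): centre of the top face of the square key (103 mm above the bench while it is up); it moves with the key
- bar_key (a joint): travel of the bar-shaped key (42 mm along the meter's x, 14 mm across), not to be pressed: 0 = up, 0.006 m = fully down; a spring pushes it back up, 1.5 N to start it and 4.5 N fully down
- bar_key_top (a point): centre of the top face of the bar-shaped key (103 mm above the bench while it is up); it moves with the key
- sample_vial: 25 mm diameter, 55 mm tall glass vial with a white cap; origin at the centre of its underside. Stands loose in the photometer's well under the cover (well 28 mm wide, 40 mm deep), 15 mm of it above the deck; the shut cover clears it
- vial_a: 25 mm diameter, 55 mm tall glass vial with a white cap; origin at the centre of its underside; stands on the bench behind the power box
- vial_b: 25 mm diameter, 55 mm tall glass vial with a white cap; origin at the centre of its underside; stands on the bench behind the power box
- vial_c: 25 mm diameter, 55 mm tall glass vial with a white cap; origin at the centre of its underside; stands on the bench in front of the power box
- wash_bottle: white wash bottle, 66 mm diameter, 183 mm tall with its spout, on the bench behind the power box; origin under its centre
- beaker: glass beaker 68 mm diameter, 85 mm tall at the far side of the bench; origin under its centre
- carton: open cardboard carton 90 x 130 x 60 mm on the right of the bench; origin under its centre
Not all that is in view belongs to the job. Leave any green or yellow look-alike of the power_box alone.

How it is judged:
By the outcome, as a careful person would: the job done as asked, in the order asked, and still so for the second after the job is handed in, with the robot touching nothing.
It also fails if it takes over 54 s, if anything falls off the work surface, if the arm or the gripper's body presses on something with over 40 N, if the wrist force passes 120 N, or if a joint passes its speed limit or range.

## Robot

A 6-joint arm with a two-finger parallel gripper is mounted at the origin on the work surface. World frame = base frame: x ahead of the robot, y to its left, z up, the work surface at z = 0. Lengths are in m, angles in rad, forces in N, time in s.
With the tool pointing down it reaches from about 0.375 to 0.975 m from the base axis. Payload 3.8 kg.
Tool frame: the origin (TCP) lies at the very end of the fingers, on their centre line; the grasp point (between the pads) lies 19 mm behind it (bot.pinch_z is the distance from the TCP to the grasp point, in m); x points along the fingers, y is the direction in which the jaws open and shut, and the axes are right-handed (so a half turn about x gives the same grasp; the last joint's range is limited). The gripper opens to 85 mm and grips with 20 to 120 N. Pads are 22 mm wide; open, the fingers measure 114 mm over their backs; the gripper's body (76 mm by 85 mm) begins 54 mm behind the grasp point. The pads swing forward as they close: fully open they stand 13 mm farther back than shut.
Start: joints at [1.21, 0.264, 1.604, -0, 1.274, -0.037], TCP at [0.215, 0.64, 0.231] pointing down, gripper open.
Joint ranges: [-2.63, 2.63], [-0.94, 2.18], [0.31, 2.57], [-1.31, 4.45], [0, 2.66], [-2.55, 2.55]. Speed limits (rad/s): [2.57, 2.57, 3.14, 3.14, 3.14, 3.14].

## Interface

Orientations are given as a rotation vector (axis times angle).
In Python, from workcell import monitor, imaging, finish_job, bot gives the robot as it stands.
- The arm moves only by the tool jog_arm, never from a script. Its argument "rows" is a list of rows, each a list of 7 numbers: the shift along the tool's x, y, z in m, then the turn, a rotation vector about the tool's x, y, z in rad, then the opening in per cent of the stroke, from 0 (shut) to 100 (fully open). A call has 1 to 20 rows; each row is the pose to reach, as a shift and turn from the pose measured when the call began, along the tool's axes at that moment; what a row does not reach only later rows make up. A row lasts 1/10 s, in which the tool goes at most 50 mm and 8.59 degrees, less where a joint would pass 70% of its speed; a pose out of reach is approached as far as the arm can. A call with a gripper value outside its range is refused whole. The fingers move at their own pace and stop on an object; "force" is the grip in N (left out, the last holds). Time passes only in rows, so rows that repeat a pose let the fingers close. It gives the time, the measured TCP pose, the force and the opening at its end, in the units of the state.
- monitor.read_state(): the state, without advancing time (a new reading comes with each control period).
- imaging.read_camera(name): name is "scene" or "top" or "wrist"; returns the picture (400x640x3 uint8, blue, green, red); there is no depth.
- imaging.camera_params(name): a dict with "fx", "fy", "cx", "cy" (pixels), "T" (4x4, takes a point from camera to world coordinates); the wrist camera has in their place "T_tool_cam" (4x4, takes a point from camera to tool coordinates, whose origin is the TCP and whose axes are the tool frame's). Camera axes: x right, y down, z forward; pixel columns grow to the right and rows downward; lengths in m; the calibration is good to about 2 mm. A picture is of the moment at which its call begins: read the wrist's pose just before it. camera_params takes no time and is no camera call.
- finish_job(): hands the job in, once; it reports no verdict.
The state is a dict: "time": time; "q": joint angles; "joint_vel": joint speeds; "joint_torque": joint torques, N m; "tool_pos": TCP position; "tcp_rot": TCP orientation; "wrist_force": force on the tool from outside, world axes, zero at the start; "torque": the same for the moment, N m; "width": opening from 0.0 (shut) to 1.0 (fully open).
Only numpy, scipy, OpenCV 4.12 (cv2) and the standard library are available. Lean on these libraries where they do the work, as an engineer would, in place of code of your own. Each camera call takes 0.05 s, during which the arm holds its last target. There are 200 camera calls.

## Working session

There is one attempt and no reset: what is moved stays moved. The work goes in short steps, Python scripts to look and compute and a tool call to move; the robot and the scene stay as the last step left them, time stands still between calls to the robot, and variables do not carry over. Pictures are saved under pics/ and viewed, about 8 in all and at most 12, crops included, and the job is handed in when it is done.

Besides the shell and the picture viewer there is one more tool, called as name(argument=value, ...) on one line, values as JSON. jog_arm: Moves the arm, as the interface text tells. Its arguments: {"type":"object","properties":{"rows":{"type":"array","items":{"type":"array","items":{"type":"number"}}},"force":{"type":"number"}},"required":["rows"]}

```bash
mkdir -p pics
cat > h.py <<'E'
import numpy as np, cv2
from scipy.spatial.transform import Rotation as R
from workcell import monitor, imaging, finish_job, bot
def cam(n):
    s=monitor.read_state(); p=imaging.camera_params(n); im=imaging.read_camera(n)
    if 'T' in p: T=np.array(p['T'])
    else:
        W=np.eye(4); W[:3,:3]=R.from_rotvec(s['tcp_rot']).as_matrix(); W[:3,3]=s['tool_pos']; T=W@np.array(p['T_tool_cam'])
    return im,p,T
def ray(p,T,u,v,z):
    d=T[:3,:3]@np.array([(u-p['cx'])/p['fx'],(v-p['cy'])/p['fy'],1]); o=T[:3,3]
    return o+d*(z-o[2])/d[2]
def proj(p,T,X):
    c=T[:3,:3].T@(np.array(X)-T[:3,3]); return np.array([p['fx']*c[0]/c[2]+p['cx'],p['fy']*c[1]/c[2]+p['cy']])
E
python3 - <<'E'
from h import *
for n in ('scene','top'):
    im,p,T=cam(n); cv2.imwrite(f'pics/{n}0.png',im); print(n,p['fx'],p['cx'],p['cy'],T.round(3).tolist())
s=monitor.read_state(); print(s['time'],s['tool_pos'],s['tcp_rot'],R.from_rotvec(s['tcp_rot']).as_matrix().round(3).tolist())
E
```

```text
scene 407.4383823120325 316.0043020625838 195.1964689123794 [[0.744, 0.491, -0.453, 1.071], [0.668, -0.559, 0.492, -0.602], [-0.012, -0.669, -0.743, 0.904], [0.0, 0.0, 0.0, 1.0]]
top 388.20825266224017 313.77831955032497 206.10216383165533 [[0.028, -0.998, 0.059, 0.515], [-1.0, -0.028, -0.005, -0.075], [0.006, -0.058, -0.998, 1.254], [0.0, 0.0, 0.0, 1.0]]
0.1 [0.21452227 0.63929453 0.23009776] [ 0.25258789  1.55623776 -0.25571257] [[-0.001, 0.318, 0.948], [-0.002, 0.948, -0.318], [-1.0, -0.002, -0.0]]
```

View pics/top0.png

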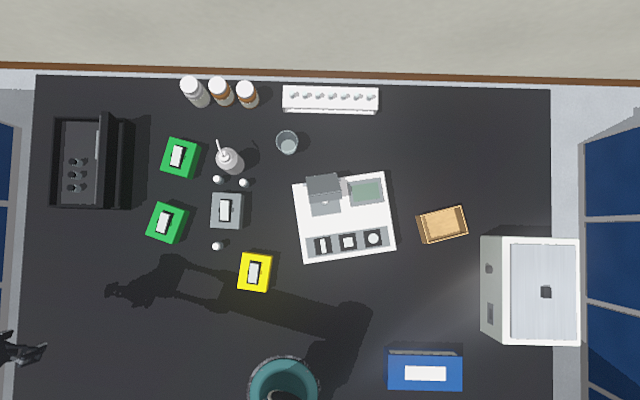

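View pics/scene0.png

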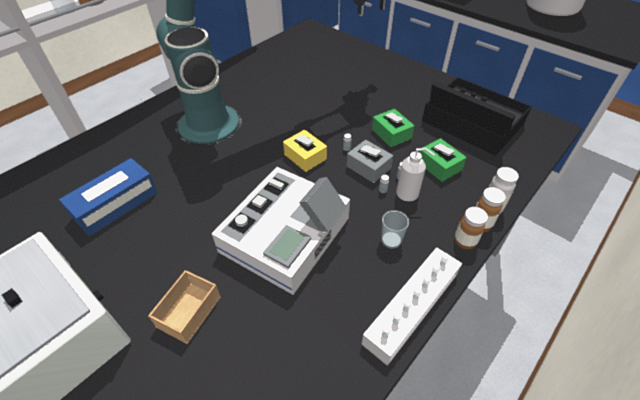

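Top view: grey power box at (226,210); meter centred near (345,217), keys bar (322,245), square (348,242), round (373,238); cover around (323,193). Scene view agrees.

Run:
```python
from h import *
im=cv2.imread('pics/top0.png'); p=imaging.camera_params('top'); T=np.array(p['T'])
# meter white mask
def blob(mask,seed):
    n,l,st,c=cv2.connectedComponentsWithStats(mask.astype(np.uint8)); return l==l[seed[1],seed[0]]
hsv=cv2.cvtColor(im,cv2.COLOR_BGR2HSV)
print('box px',im[200,215],im[220,238],'rocker',im[210,225])
for (u,v,z) in [(373,238,.103),(348,242,.103),(322,245,.103),(226,210,.075)]: print((u,v),ray(p,T,u,v,z).round(3))
w=blob(hsv[...,2]>190,(300,215))
c=max(cv2.findContours(w.astype(np.uint8),0,2)[0],key=cv2.contourArea); r=cv2.minAreaRect(c)
print('meter',r); 
for b in cv2.boxPoints(r): print(b,ray(p,T,*b,.085).round(3))
a=cv2.resize(im[160:260,285:405],None,fx=4,fy=4,interpolation=2)[:, :480]
b=cv2.resize(im[165:265,195:275],None,fx=4,fy=4,interpolation=2)
cv2.imwrite('pics/crop.png',np.hstack([b,a]))
```

```text
box px [174 171 162] [181 179 170] rocker [230 231 228]
(373, 238) [ 0.493 -0.258  0.103]
(348, 242) [ 0.479 -0.184  0.103]
(322, 245) [ 0.468 -0.108  0.103]
(226, 210) [0.565 0.185 0.075]
meter ((343.5317687988281, 217.0452423095703), (80.35108184814453, 93.5039291381836), 81.46923065185547)
[291.3374 184.2494] [ 0.648 -0.011  0.085]
[383.80682 170.37898] [ 0.698 -0.29   0.085]
[395.72614 249.84108] [ 0.459 -0.33   0.085]
[303.2567 263.7115] [ 0.41  -0.054  0.085]
```

View pics/crop.png

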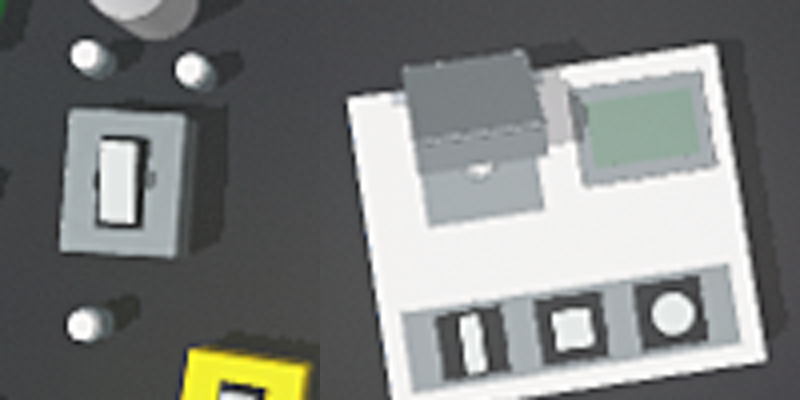

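jog_arm(rows=[[0,-0.312,0.5,-0.27,0,0,0],[0,-0.312,0.5,-0.27,0,0,0],[0,-0.312,0.5,-0.27,0,0,0],[0,-0.312,0.5,-0.27,0,0,0],[0,-0.312,0.5,-0.27,0,0,0],[0,-0.312,0.5,-0.27,0,0,0],[0,-0.312,0.5,-0.27,0,0,0],[0,-0.312,0.5,-0.27,0,0,0],[0,-0.312,0.5,-0.27,0,0,0],[0,-0.312,0.5,-0.27,0,0,0],[0,-0.312,0.5,-0.27,0,0,0],[0,-0.312,0.5,-0.27,0,0,0],[0,-0.312,0.5,-0.27,0,0,0],[0,-0.312,0.5,-0.27,0,0,0],[0,-0.312,0.5,-0.27,0,0,0],[0,-0.312,0.5,-0.27,0,0,0],[0,-0.312,0.5,-0.27,0,0,0]])

```text
time: 1.8
tool_pos: [0.5885, 0.1856, 0.2307]
tcp_rot: [0.039, 1.571, -0.042]
wrist_force: [0.4, 0.3, 0.3]
width: 0.002
```

Run:
```python
from h import *
im,p,T=cam('wrist'); cv2.imwrite('pics/w1.png',im); s=monitor.read_state()
print(s['time'],s['tool_pos'],R.from_rotvec(s['tcp_rot']).as_matrix().round(3).tolist(),s['wrist_force'],s['width'])
print(proj(p,T,[.565,.185,.077]),proj(p,T,s['tool_pos']))
hsv=cv2.cvtColor(im,cv2.COLOR_BGR2HSV); m=((hsv[...,2]>200)&(hsv[...,1]<40)).astype(np.uint8)
for c in cv2.findContours(m,0,2)[0]:
    if cv2.contourArea(c)>400:
        r=cv2.minAreaRect(c); print('blob',[np.round(v,1) for v in r[:2]],[ray(p,T,*b,.078).round(4).tolist() for b in cv2.boxPoints(r)])
```

```text
1.85 [0.58864847 0.1854715  0.23075328] [[-0.001, 0.052, 0.999], [-0.002, 0.999, -0.052], [-1.0, -0.002, -0.001]] [ 0.15652991 -0.8417442  -0.27500919] -0.00043684661913132196
[320.17760299 166.92534902] [321.35602737 254.71472256]
blob [array([461.9, 289.8]), array([20.4, 45.9])] [[0.7487, 0.3304, 0.078], [0.6878, 0.3375, 0.078], [0.6948, 0.3612, 0.078], [0.7563, 0.3553, 0.078]]
blob [array([107.2, 228.2]), array([77.7, 29.6])] [[0.5945, -0.0887, 0.078], [0.5755, -0.0576, 0.078], [0.6491, -0.0226, 0.078], [0.6709, -0.0551, 0.078]]
blob [array([328. , 164.5]), array([57., 24.])] [[0.533, 0.1825, 0.078], [0.5343, 0.2068, 0.078], [0.5941, 0.2048, 0.078], [0.5928, 0.179, 0.078]]
blob [array([510.9, 113.4]), array([24.1, 60.5])] [[0.5453, 0.3601, 0.078], [0.491, 0.3703, 0.078], [0.4984, 0.3935, 0.078], [0.5534, 0.3845, 0.078]]
blob [array([49.1, 85.2]), array([157.5,  52.2])] [[0.4174, -0.1073, 0.078], [0.4032, -0.058, 0.078], [0.5323, -0.0348, 0.078], [0.5514, -0.0907, 0.078]]
```

View pics/w1.png

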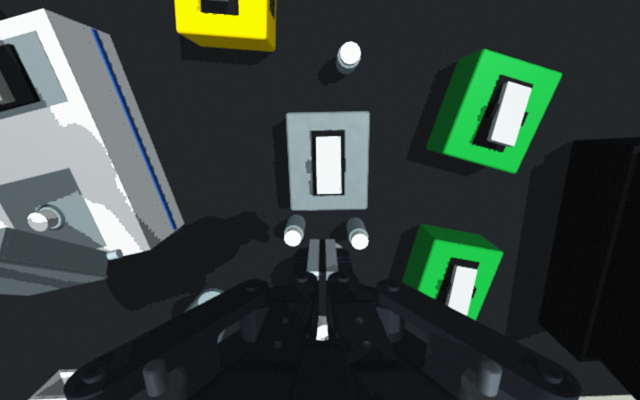

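Wrist view: rocker at (328,164) → centre about (0.564, 0.190), yaw ≈ -0.04; the vials behind it at (294,238),(359,240).

jog_arm(rows=[[0.05,0.0045,0.003,0,0,0,0],[0.1,0.0045,0.003,0,0,0,0],[0.13,0.0045,0.003,0,0,0,0],[0.14,0.0045,0.003,0,0,0,0],[0.143,0.0045,0.003,0,0,0,0],[0.145,0.0045,0.003,0,0,0,0],[0.148,0.0045,0.003,0,0,0,0],[0.15,0.0045,0.003,0,0,0,0],[0.152,0.0045,0.003,0,0,0,0],[0.154,0.0045,0.003,0,0,0,0],[0.156,0.0045,0.003,0,0,0,0],[0.156,0.0045,0.003,0,0,0,0]])

```text
time: 3.05
tool_pos: [0.5923, 0.1896, 0.075]
tcp_rot: [0.04, 1.57, -0.042]
wrist_force: [1.9, 0.5, 2.9]
width: 0.002
```

jog_arm(rows=[[0.001,0,0,0,0,0,0],[0.002,0,0,0,0,0,0],[0.003,0,0,0,0,0,0],[0.003,0,0,0,0,0,0]])

```text
time: 3.45
tool_pos: [0.5925, 0.1896, 0.0724]
tcp_rot: [0.04, 1.57, -0.042]
wrist_force: [1.0, -0.1, 4.7]
width: 0.007
```

jog_arm(rows=[[0.001,0,0,0,0,0,0],[0.002,0,0,0,0,0,0],[0.003,0,0,0,0,0,0],[0.003,0,0,0,0,0,0]])

```text
time: 3.85
tool_pos: [0.5926, 0.1897, 0.072]
tcp_rot: [0.04, 1.57, -0.042]
wrist_force: [-3.7, -2.0, 15.6]
width: 0.0
```

jog_arm(rows=[[-0.05,0,0,0,0,0,0],[-0.1,0,0,0,0,0,0],[-0.15,0,0,0,0,0,0],[-0.2,0,0,0,0,0,0],[-0.23,0,0,0,0,0,0],[-0.23,-0.292,0.057,-0.23,0,0,0],[-0.23,-0.292,0.057,-0.23,0,0,0],[-0.23,-0.292,0.057,-0.23,0,0,0],[-0.23,-0.292,0.057,-0.23,0,0,0],[-0.23,-0.292,0.057,-0.23,0,0,0],[-0.23,-0.292,0.057,-0.23,0,0,0],[-0.23,-0.292,0.057,-0.23,0,0,0],[-0.23,-0.292,0.057,-0.23,0,0,0],[-0.23,-0.292,0.057,-0.23,0,0,0],[-0.23,-0.292,0.057,-0.23,0,0,0]])

```text
time: 5.35
tool_pos: [0.6339, -0.1029, 0.302]
tcp_rot: [-0.142, 1.567, 0.14]
wrist_force: [0.3, -0.1, -0.1]
width: -0.003
```

Run:
```python
from h import *
im,p,T=cam('wrist'); s=monitor.read_state()
t,pt,Tt=cam('top'); sc,ps,Ts=cam('scene')
print(s['time'],s['tool_pos'],R.from_rotvec(s['tcp_rot']).as_matrix().round(3).tolist(),s['wrist_force'])
f=lambda a,n:cv2.resize(a,(n*0+a.shape[1]*n,a.shape[0]*n),interpolation=2)
cv2.imwrite('pics/w2.png',im)
S0=cv2.imread('pics/scene0.png')
a=f(S0[165:265,270:370],4); b=f(sc[125:200,330:430],4); cc=np.zeros((400,800,3),np.uint8); cc[:400,:400]=a; cc[:300,400:]=b
cv2.imwrite('pics/s2.png',cc)
M=np.array([.554,-.171]); c,si=np.cos(.178),np.sin(.178)
def m2w(x,y,z): return np.array([M[0]+c*x-si*y,M[1]+si*x+c*y,z])
for th in (.75,.85,.95,1.05):
    x=.112-.1*np.cos(th)+.03*np.sin(th); z=.086+.1*np.sin(th)+.03*np.cos(th)
    print(th,[[q.round(0).tolist() for q in (proj(p,T,m2w(x,y,z)),proj(pt,Tt,m2w(x,y,z)),proj(ps,Ts,m2w(x,y,z)))] for y in (.003,.097)])
for y in (-.075,0,.075): print('key',proj(p,T,m2w(-.075,y,.103)).round(0),proj(ps,Ts,m2w(-.075,y,.103)).round(0))
```

```text
5.4 [ 0.63399791 -0.10285708  0.30224929] [[0.0, -0.179, 0.984], [-0.001, 0.984, 0.179], [-1.0, -0.001, -0.0]] [-0.49370062  0.53236508 -0.15877844]
0.75 [[[269.0, 163.0], [342.0, 195.0], [301.0, 201.0]], [[368.0, 163.0], [309.0, 200.0], [321.0, 177.0]]]
0.85 [[[269.0, 174.0], [342.0, 191.0], [304.0, 201.0]], [[368.0, 174.0], [308.0, 196.0], [325.0, 177.0]]]
0.95 [[[269.0, 185.0], [341.0, 188.0], [308.0, 201.0]], [[369.0, 185.0], [307.0, 193.0], [328.0, 177.0]]]
1.05 [[[269.0, 196.0], [341.0, 184.0], [311.0, 202.0]], [[369.0, 196.0], [307.0, 189.0], [332.0, 178.0]]]
key [202.  27.] [240. 219.]
key [272.  27.] [258. 200.]
key [343.  27.] [275. 182.]
```

View pics/w2.png

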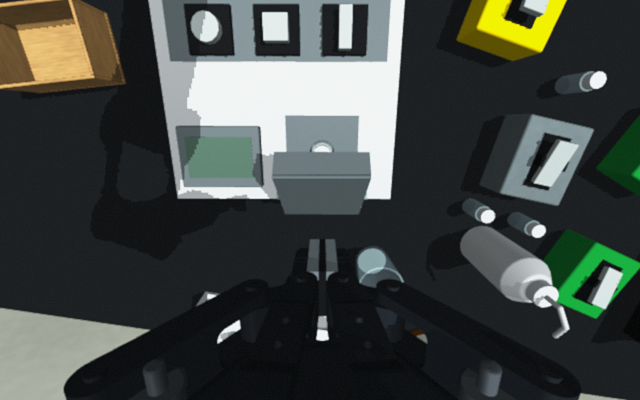

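View pics/s2.png

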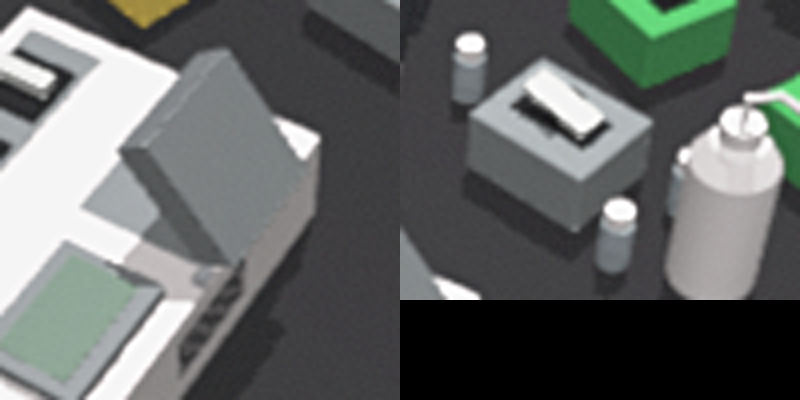

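Wrist view: keys round (205,27), square (274,31), bar (345,30); the cover's upper front edge at v≈178, u 272–370 → angle ≈ 0.88, agreeing with the scene view. The scene crop shows the rocker's far end down.

jog_arm(rows=[[0.05,0,-0.002,0,0,0,0],[0.1,0,-0.002,0,0,0,0],[0.12,0,-0.002,0,0,0,0],[0.128,0,-0.002,0,0,0,0],[0.131,0,-0.009,0,0,0,0],[0.135,0,-0.017,0,0,0,0],[0.141,0,-0.025,0,0,0,0],[0.147,0,-0.032,0,0,0,0],[0.147,0,-0.032,0,0,0,0]])

```text
time: 6.4
tool_pos: [0.6012, -0.1094, 0.1552]
tcp_rot: [-0.142, 1.567, 0.14]
wrist_force: [-1.0, 0.6, 0.1]
width: -0.0
```

Run:
```python
from h import *
sc,_,_=cam('scene'); w,_,_=cam('wrist'); print(monitor.read_state()['wrist_force'])
cv2.imwrite('pics/s3.png',np.hstack([cv2.resize(sc[145:265,260:360],(400,480),interpolation=2),w[100:340,220:420].repeat(2,0).repeat(2,1)]))
```

```text
[-0.50111441 -0.42844032 -0.20797839]
```

View pics/s3.png

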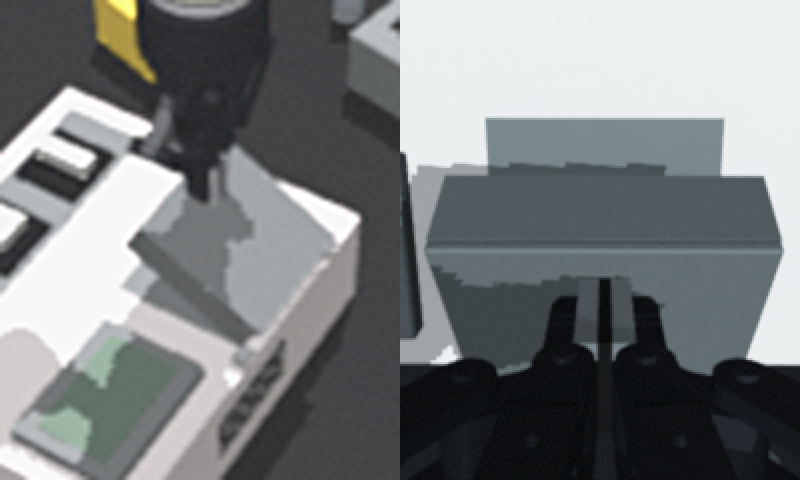

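Cover is halfway down, fingertips on its top just behind the free edge. Continuing.

jog_arm(rows=[[0.007,0,-0.007,0,0,0,0],[0.014,0,-0.013,0,0,0,0],[0.02,0,-0.017,0,0,0,0],[0.026,0,-0.02,0,0,0,0],[0.032,0,-0.023,0,0,0,0],[0.037,0,-0.025,0,0,0,0],[0.039,0,-0.026,0,0,0,0],[0.04,0,-0.026,0,0,0,0],[0.04,0,-0.026,0,0,0,0]])

```text
time: 7.4
tool_pos: [0.5767, -0.1138, 0.116]
tcp_rot: [-0.142, 1.566, 0.14]
wrist_force: [-2.9, 1.3, 3.5]
width: -0.0
```

jog_arm(rows=[[0.001,0,0,0,0,0,0],[0.002,0,0,0,0,0,0],[0.003,0,0,0,0,0,0],[0.003,0,0,0,0,0,0]])

```text
time: 7.8
tool_pos: [0.5768, -0.1138, 0.1159]
tcp_rot: [-0.142, 1.566, 0.14]
wrist_force: [-8.2, 1.9, 16.1]
width: 0.001
```

jog_arm(rows=[[-0.05,0,0,0,0,0,0],[-0.1,0,0,0,0,0,0],[-0.1,-0.04,-0.035,0,0,0,0],[-0.1,-0.08,-0.07,0,0,0,0],[-0.1,-0.125,-0.107,0,0,0,0],[-0.1,-0.125,-0.107,0,0,0,0],[-0.1,-0.125,-0.107,0,0,0,0]])

```text
time: 8.5
tool_pos: [0.493, -0.2577, 0.216]
tcp_rot: [-0.14, 1.566, 0.137]
wrist_force: [0.8, 0.3, -0.5]
width: -0.001
```

Run:
```python
from h import *
im,p,T=cam('wrist'); cv2.imwrite('pics/w4.png',im); s=monitor.read_state(); sc,_,_=cam('scene')
A=R.from_rotvec(s['tcp_rot']).as_matrix()
print(s['time'],s['tool_pos'],s['wrist_force'],proj(p,T,[.4935,-.258,.103]))
m=(cv2.cvtColor(im,cv2.COLOR_BGR2GRAY)>150).astype(np.uint8)
for c in cv2.findContours(m,cv2.RETR_LIST,2)[0]:
    a=cv2.contourArea(c)
    if 300<a<6000:
        u=np.array(cv2.minEnclosingCircle(c)[0]); X=ray(p,T,*u,.103); print(a,u.round(),X.round(4),'tool shift',(A.T@(X-s['tool_pos'])).round(4))
cv2.imwrite('pics/w4.png',np.hstack([im[:,120:520],cv2.resize(sc[145:245,260:360],(400,400),interpolation=2)]))
```

```text
8.55 [ 0.4936824  -0.25636809  0.21590424] [ 0.11946006 -0.56223332 -0.32017026] [321.29442957 199.24927432]
743.0 [404. 198.] [ 0.4787 -0.1815  0.103 ] tool shift [ 0.1128  0.0764 -0.0016]
708.0 [324. 198.] [ 0.4918 -0.2556  0.103 ] tool shift [ 0.1129  0.0012 -0.0017]
588.5 [485. 198.] [ 0.466  -0.1072  0.103 ] tool shift [ 0.1128  0.1518 -0.001 ]
1550.0 [144. 191.] [ 0.5145 -0.4213  0.103 ] tool shift [ 0.1131 -0.1659 -0.0086]
732.5 [634. 158.] [0.4065 0.0116 0.103 ] tool shift [ 0.1126  0.2792 -0.0387]
```

View pics/w4.png

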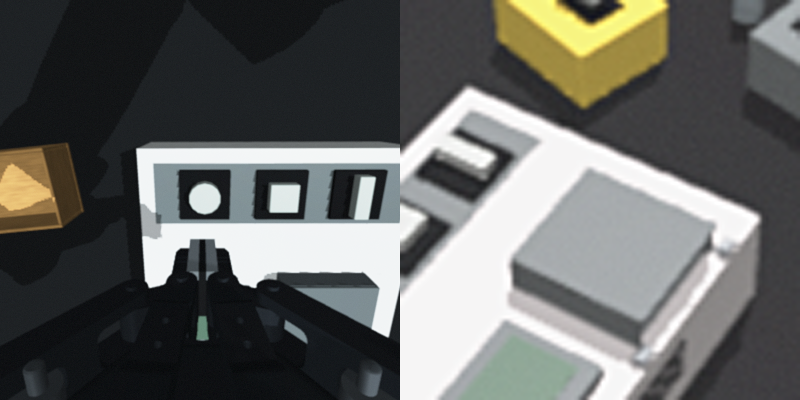

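Cover lies flat on the deck (shut); round key at (204,198) in the crop, within 2 mm of being under the fingertips. Pressing.

jog_arm(rows=[[0.05,0.001,-0.002,0,0,0,0],[0.095,0.001,-0.002,0,0,0,0],[0.108,0.001,-0.002,0,0,0,0],[0.112,0.001,-0.002,0,0,0,0],[0.115,0.001,-0.002,0,0,0,0],[0.117,0.001,-0.002,0,0,0,0],[0.119,0.001,-0.002,0,0,0,0],[0.12,0.001,-0.002,0,0,0,0],[0.12,0.001,-0.002,0,0,0,0]])

```text
time: 9.5
tool_pos: [0.4939, -0.2557, 0.0976]
tcp_rot: [-0.142, 1.562, 0.138]
wrist_force: [2.4, 2.2, 4.7]
width: -0.002
```

jog_arm(rows=[[0.001,0,0,0,0,0,0],[0.002,0,0,0,0,0,0],[0.003,0,0,0,0,0,0],[0.003,0,0,0,0,0,0]])

```text
time: 9.9
tool_pos: [0.4941, -0.2559, 0.0968]
tcp_rot: [-0.142, 1.561, 0.138]
wrist_force: [-4.2, 4.5, 16.8]
width: 0.003
```

Key bottomed (16.8 N at z 0.097). Release and retreat.

jog_arm(rows=[[-0.01,0,0,0,0,0,0],[-0.05,0,0,0,0,0,0],[-0.1,0,0,0,0,0,0],[-0.15,0,0,0,0,0,0],[-0.15,0,0,0,0,0,0],[-0.15,0,0,0,0,0,0]])

```text
time: 10.5
tool_pos: [0.4939, -0.2564, 0.2485]
tcp_rot: [-0.144, 1.559, 0.135]
wrist_force: [0.4, -0.3, -1.3]
width: -0.002
```

Run:
```python
from h import *
sc,_,_=cam('scene'); s=monitor.read_state(); print(s['time'],s['tool_pos'],s['wrist_force'])
f=lambda a:cv2.resize(a,(400,400),interpolation=2)
cv2.imwrite('pics/end.png',np.hstack([f(sc[160:290,210:340]),f(sc[110:210,330:430])]))
```

```text
10.55 [ 0.49273678 -0.25564153  0.24628808] [ 0.37074583 -0.32786133 -1.14540616]
```

View pics/end.png

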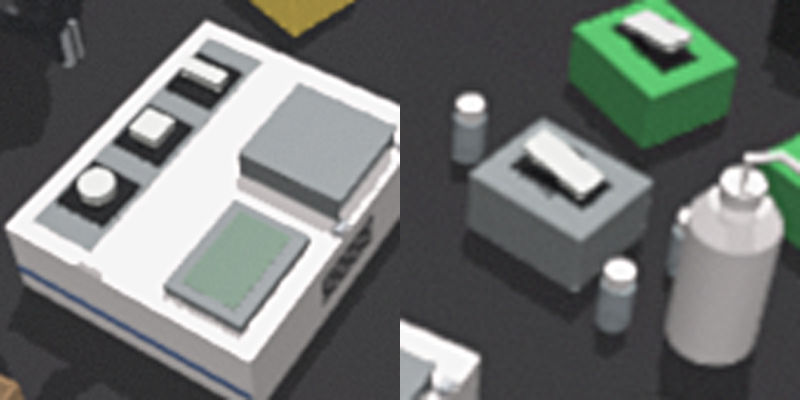

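The key is back up, the cover is shut, the rocker's far end is down and the vials and bottle are standing.

```bash
python3 -c "
from workcell import finish_job
print(finish_job())"
```

```text
the job is handed in; nothing more can be done
None
```

The job is done in the order asked and handed in at about 10.6 s. I used only the closed fingertips. No verdict was reported.

- **Power box:** I pressed the rocker's raised end until it stopped, at 15.6 N with the tip at z = 0.072 m. That matches the "on" height, and the later pictures show that end down.
- **Cover:** I pushed it down along its arc until it stopped, at 16 N with the tip at z = 0.116 m. That matches the shut height, and the cover still looks flat in the last picture.
- **Round key:** I pressed it until it stopped, at 16.8 N with the tip at z = 0.097 m, which is the full 6 mm of travel. I then released it, and the last picture shows it back up.

The last picture also shows the square and bar keys up, and the power box's vials and the wash bottle standing. I did not look again at the beaker, and the carton shows only at the edge of that picture. The arm did not go near either of them. At hand-in the arm was about 145 mm above the key and touching nothing. None of the checks failed. The views differed by only 2–5 mm in position and a few hundredths of a radian in the cover's angle, too little to affect the presses.

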